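# Lay a catalogue on the scanner and start the scan

## Task

Scan the front cover of the navy catalogue that stands on edge on the scanner's glass: push it near its top so that it topples over and lies front cover down wholly on the glass. Then push the scanner's open lid over and down until it lies flat on the catalogue, and after that press the green start button down to its stop, and let go. Only push: do not pick up the catalogue, and leave the things beside the scanner where they are.

Things in the scene. Friction and masses are not known exactly. Their poses are not given: they have to be found in the camera images.
- scanner: flatbed scanner, 400 (its x) x 300 (its y) x 62 mm without lid, fixed, turned up to 0.24 rad. Origin: on the desk, half-way along it, 165 mm from its left side; x points away from the robot along its long side, y left. White rim, black control strip at the near end. Lid hinged along the left side: hinge line parallel to x at y = +152 mm, 67 mm above the desk; legs rise up to 40 mm for thick books
- glass_mid (a point): centre of the scanner's dark glass, on its upper face, 59 mm above the desk; axes as the scanner's. The glass is 300 (x) x 220 mm (y) and lies 3 mm below the rim around it
- lid (a joint): angle of the scanner lid, rad: 0 level, parallel to the glass; 1.6 to 1.8 standing open, leaning back to the left (start). Stiff hinge: it stays where left when steep, sinks slowly below about 1 rad, and may stop tilted on a thick book; a press of 5 to 15 N on its free half then brings it level, its hinge legs rising out of the scanner
- lid_edge (a point): middle of the lid's free edge, on its outer (when shut: upper) face. The lid is a white plate, 0.5 kg, 345 mm along the scanner's x (-148 to +198 mm from the scanner's origin; this point at +25), free edge 282 mm from the hinge line, 17 mm thick: outer face 13 to 15 mm outside the hinge line, inner face 2 mm inside
- start (a joint): travel of the start button in m, 0 = out, 0.005 = fully pressed (4 N); it springs back
- start_top (a point): centre of the top of the green start button (20 mm across), on the black strip at the scanner's near end, right of its middle; pressed straight down
- catalogue_mid (a point): middle of the navy hardcover catalogue, 230 (its x) x 160 (y) x 30 mm (z, out of the front cover), 0.3 to 0.65 kg. It stands on its spine, a long edge, near the right rim of the glass, x along the scanner's x, front cover towards the lid; its middle is then 139 mm above the desk, its top edge 219 mm. Lying front cover down, z points down and its middle is 74 mm above the desk
- cover_a (a point): corner of the catalogue's front cover, at -115, -80, +15 mm from its middle in its own axes
- cover_b (a point): corner of the front cover, at +115, -80, +15 mm
- cover_c (a point): corner of the front cover, at -115, +80, +15 mm
- cover_d (a point): corner of the front cover, at +115, +80, +15 mm
- mug: orange mug, 81 mm across, 101 mm high, right of the scanner; origin at the centre of its base. To be left alone
- red_catalogue: red catalogue, 230 x 161 x 32 mm, lying flat right of the scanner under a grey one; origin at the centre of its underside. To be left alone
- grey_catalogue: grey catalogue, 230 x 161 x 38 mm, lying on the red one, top 70 mm above the desk; origin at the centre of its underside. To be left alone
- stapler: black stapler, 40 x 148 x 50 mm, left of the scanner's near end; origin at the centre of its underside. To be left alone
- catalogue: the same navy catalogue; origin at the centre of its back cover (15 mm from its middle)

How it is judged:
By the outcome, as a careful person would: the job done as asked, in the order asked, and still so for the second after the job is handed in, with the robot touching nothing.
It also fails if it takes over 64 s, if anything falls off the work surface, if the arm or the gripper's body presses on something with over 40 N, if the wrist force passes 120 N, or if a joint passes its speed limit or range.

## Robot

A 6-joint arm with a two-finger parallel gripper is mounted at the origin on a cart in front of the work surface, level with it; the furniture and walls round the work are solid. World frame = base frame: x ahead of the robot, y to its left, z up, the work surface at z = 0. Lengths are in m, angles in rad, forces in N, time in s.
With the tool pointing down it reaches from about 0.35 to 0.85 m from the base axis. Payload 8.1 kg.
Tool frame: the origin (TCP) lies at the very end of the fingers, on their centre line; the grasp point (between the pads) lies 19 mm behind it; x points along the fingers, y is the direction in which the jaws open and shut, and the axes are right-handed (so a half turn about x gives the same grasp; the last joint's range is limited). The gripper opens to 93 mm and grips with 3 to 60 N. Pads are 15 mm wide; open, the fingers measure 128 mm over their backs; the gripper's body (75 mm by 188 mm) begins 65 mm behind the grasp point.
Start: joints at [-1.356, 0.13, 1.488, -0, 1.523, -0.085], TCP at [0.177, -0.573, 0.184] pointing down, gripper open.
Joint ranges: [-2.96, 2.96], [-0.89, 2.26], [0.02, 2.5], [-1.34, 4.48], [0, 2.73], [-2.66, 2.66]. Speed limits (rad/s): [2.39, 2.39, 2.79, 3.14, 3.14, 3.14].

## Interface

Orientations are given as a rotation vector (axis times angle).
In Python, from plant import * gives the robot as it stands. The module is installed in compiled form; this text tells all that it offers.
- The arm moves only by the tool apply_moves, never from a script. Its argument "series" is a list of rows, each an object with "jaw": the gripper's target within -1 to 1 (shut at 1, half-way at 0, fully open at -1); "linear": the shift along the tool's x, y, z normalised to -1 to 1, where 1 is 0.6 m, a list of three; "roll": the turn about the tool's x normalised to -1 to 1, where 1 is 30 degrees. A call has 1 to 20 rows; each row is the pose to reach, as a shift and turn from the pose measured when the call began, along the tool's axes at that moment; what a row does not reach only later rows make up. A row lasts 1/8 s, in which the tool goes at most 62.5 mm and 10.7 degrees, less where a joint would pass 70% of its speed; a pose out of reach is approached as far as the arm can. A call with a number of a shift or a turn outside -1 to 1 is refused whole. A call with a gripper value outside its range is refused whole. The fingers move at their own pace and stop on an object; "force" is the grip in N (left out, the last holds). Time passes only in rows, so rows that repeat a pose let the fingers close. It gives the time, the measured TCP pose, the force and the opening at its end, in the units of the state.
- read_state(): the state, without advancing time (a new reading comes with each control period).
- read_camera(name): name is "scene" or "top"; returns a dict with "pixels" (400x640x3 uint8, blue, green, red), "intrinsics" (3x3 intrinsics, pixels), "rvec" (rotation vector, rad) and "tvec" (3), from world to camera coordinates, as OpenCV has them. Camera axes: x right, y down, z forward; pixel columns grow to the right and rows downward; lengths in m; the calibration is good to about 2 mm. A picture is of the moment at which its call begins. There is no depth.
- close_job(): hands the job in, once; it reports no verdict.
The state is a dict: "t": time; "q": joint angles; "dq": joint speeds; "joint_torque": joint torques, N m; "tool_pos": TCP position; "orientation": TCP orientation; "force": force on the tool from outside, world axes, zero at the start; "wrist_torque": the same for the moment, N m; "opening": finger opening in m.
Only numpy, scipy, OpenCV 4.12 (cv2) and the standard library are available. Lean on these libraries where they do the work, as an engineer would, in place of code of your own. Each camera call takes 0.05 s, during which the arm holds its last target. There are 200 camera calls.

## Working session

There is one attempt and no reset: what is moved stays moved. The work goes in short steps, Python scripts to look and compute and a tool call to move; the robot and the scene stay as the last step left them, time stands still between calls to the robot, and variables do not carry over. Pictures are saved under pics/ and viewed, about 8 in all and at most 12, crops included, and the job is handed in when it is done.

Besides the shell and the picture viewer there is one more tool, called in YAML: its name, and indented under it one key for each argument. apply_moves: Moves the arm, as the interface text tells. Its arguments: {"type":"object","properties":{"series":{"type":"array"},"force":{"type":"number"}},"required":["series"]}

```bash
mkdir -p pics; cat > h.py <<'E'
from plant import *
import cv2, numpy as np
from scipy.spatial.transform import Rotation as R
def snap(name,fn,crop=None,scale=1):
    c=read_camera(name); im=c["pixels"].copy()
    np.savez(f"{name}.npz",K=c["intrinsics"],r=c["rvec"],t=c["tvec"])
    if crop: im=im[crop[1]:crop[3],crop[0]:crop[2]]
    if scale!=1: im=cv2.resize(im,None,fx=scale,fy=scale,interpolation=cv2.INTER_CUBIC)
    cv2.imwrite(f"pics/{fn}.png",im)
def cam(name):
    d=np.load(f"{name}.npz"); return d["K"].astype(float),d["r"].astype(float).ravel(),d["t"].astype(float).ravel()
def proj(name,P):
    K,r,t=cam(name); return cv2.projectPoints(np.array(P,float).reshape(-1,3),r,t,K,None)[0].reshape(-1,2)
def onz(name,uv,z):
    K,r,t=cam(name); Rm=cv2.Rodrigues(r)[0]; C=-Rm.T@t
    d=Rm.T@np.linalg.inv(K)@np.array([uv[0],uv[1],1.]); return C+d*(z-C[2])/d[2]
def st():
    s=read_state(); print("t",round(float(s["t"]),2),"q",np.round(s["q"],3),"p",np.round(s["tool_pos"],4),"rv",np.round(s["orientation"],3),"F",np.round(s["force"],1),"op",round(float(s["opening"]),4))
    print(np.round(R.from_rotvec(s["orientation"]).as_matrix(),3)); return s
E
python3 - <<'E'
from h import *
snap("scene","s0"); snap("top","t0"); st()
for n in("scene","top"):
    K,r,t=cam(n); print(n,K[0,0],-cv2.Rodrigues(r)[0].T@t)
E
```

```text
t 0.1 q [-1.356  0.131  1.489  0.     1.523 -0.085] p [ 0.1771 -0.5727  0.1827] rv [ 2.061  0.313 -2.061] F [ 0.3  0.5 -0.3] op 0.0933
[[-0.     0.295 -0.955]
 [ 0.002 -0.955 -0.295]
 [-1.    -0.002 -0.   ]]
scene 500.88787530911856 [ 0.17012171 -1.12988437  0.9374725 ]
top 435.43876053629435 [ 0.46156395 -0.0134327   1.31083012]
```

View pics/s0.png

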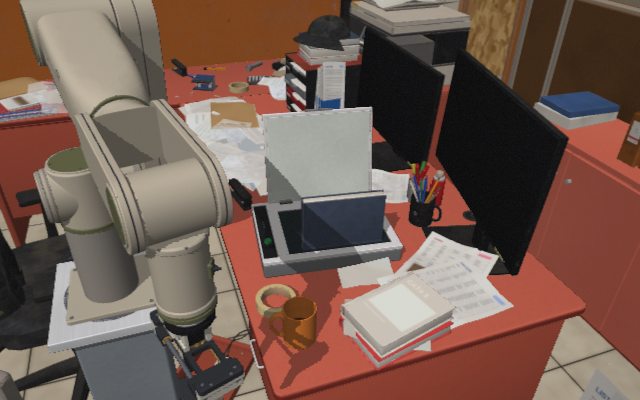

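View pics/t0.png

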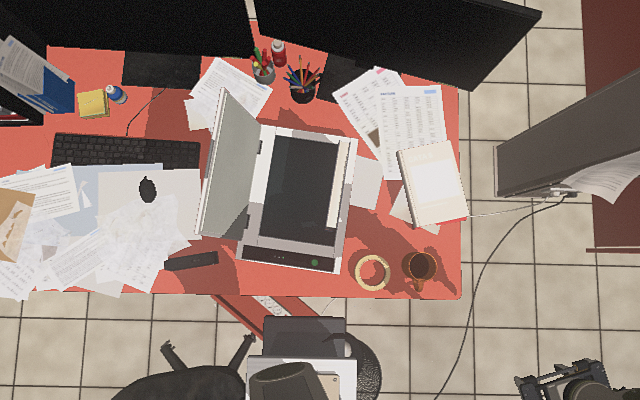

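The scene view shows the scanner with its lid open and the catalogue standing. In the top view the scanner is around (300,200), the button around (315,262) and the catalogue around (338,180). I'll enlarge that area.

```bash
python3 - <<'E'
from h import *
snap("top","t1",(190,80,390,280),3)
snap("scene","s1",(230,100,430,280),3.3)
E
```

```text
(no output)
```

View pics/t1.png

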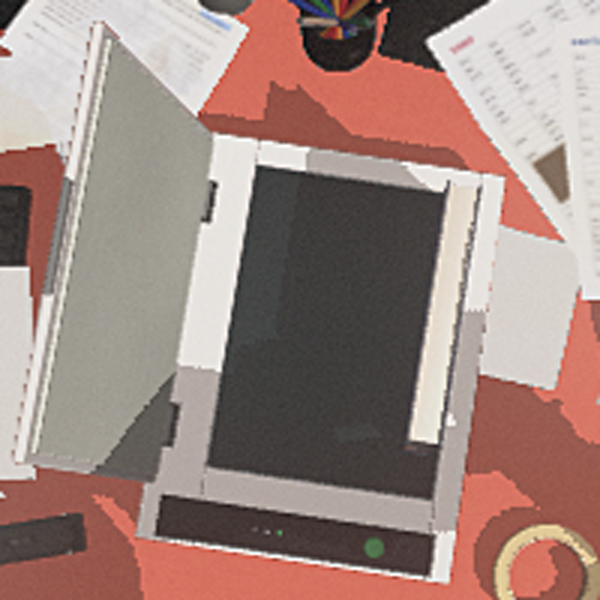

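View pics/s1.png

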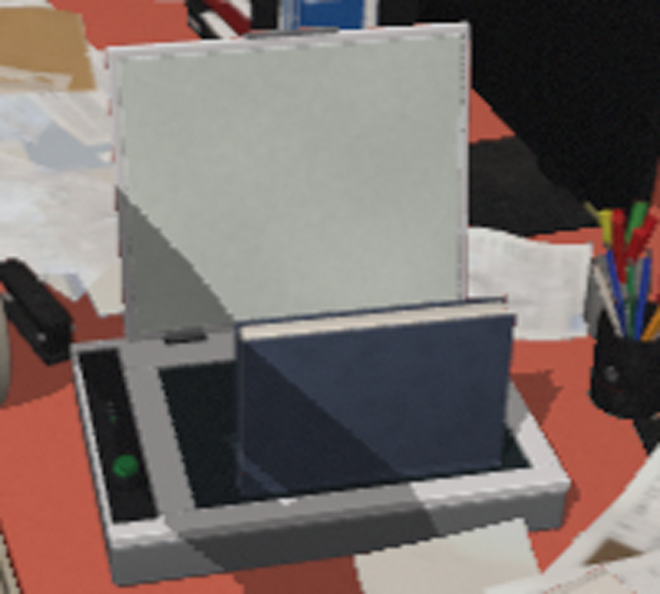

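```bash
python3 - <<'E'
from h import *
f=lambda u,v:((u+.5)/3-.5+190,(v+.5)/3-.5+80)
for n,u,v,z in [("rimNL",137,537,.062),("rimNR",450,582,.062),("rimFR",505,178,.062),("gFL",257,167,.06),("gNL",207,466,.06),("gNR",433,498,.06),("btn",374,547,.064),
 ("cFL",449,182,.218),("cFR",481,185,.218),("cNL",409,440,.218),("cNR",438,444,.218)]:
    print(n,np.round(onz("top",f(u,v),z),4))
E
```

```text
rimNL [0.4318 0.1953 0.062 ]
rimNR [ 0.3966 -0.1009  0.062 ]
rimFR [ 0.7884 -0.1482  0.062 ]
gFL [0.7932 0.0952 0.06  ]
gNL [0.5001 0.1324 0.06  ]
gNR [ 0.4749 -0.0835  0.06  ]
btn [ 0.4276 -0.0284  0.064 ]
cFL [ 0.7427 -0.0833  0.218 ]
cFR [ 0.7409 -0.1109  0.218 ]
cNL [ 0.5209 -0.0536  0.218 ]
cNR [ 0.5182 -0.078   0.218 ]
```

apply_moves:
  series:
    - {"jaw": -1,"linear": [-0.03,-0.04,-0.08],"roll": -0.2}
    - {"jaw": -1,"linear": [-0.05,-0.08,-0.16],"roll": -0.4}
    - {"jaw": -1,"linear": [-0.05,-0.12,-0.24],"roll": -0.6}
    - {"jaw": -1,"linear": [-0.05,-0.16,-0.32],"roll": -0.8}
    - {"jaw": -1,"linear": [-0.05,-0.2,-0.4],"roll": -1}
    - {"jaw": -1,"linear": [-0.05,-0.23,-0.46],"roll": -1}
    - {"jaw": -1,"linear": [-0.05,-0.23,-0.46],"roll": -1}
    - {"jaw": -1,"linear": [-0.05,-0.23,-0.46],"roll": -1}

```text
t: 1.2
tool_pos: [0.3998, -0.3597, 0.213]
orientation: [1.735, 0.759, -1.735]
force: [-0.5, 0.4, -0.5]
opening: 0.0928
```

```bash
cat >> h.py <<'E'
O=np.array([.6093,.0088]); YAW=-.121
def S(x,y,z): # scanner -> world
    c,s=np.cos(YAW),np.sin(YAW); return np.array([O[0]+c*x-s*y,O[1]+s*x+c*y,z])
def toS(p):
    c,s=np.cos(YAW),np.sin(YAW); d=np.array(p[:2])-O; return np.array([c*d[0]+s*d[1],-s*d[0]+c*d[1],p[2]])
def go(P,yaw=None):
    "normalised linear & roll to scanner-frame point, jaw axis yaw rel. scanner x"
    s=read_state(); M=R.from_rotvec(s["orientation"]).as_matrix()
    print("now S",np.round(toS(s["tool_pos"]),4),"F",np.round(s["force"],1),"t",round(float(s["t"]),2))
    print("lin",np.round(M.T@(S(*P)-np.array(s["tool_pos"]))/.6,3))
    a=np.arctan2(M[1,1],M[0,1]); b=YAW+(yaw or 0); d=(b-a+np.pi)%(2*np.pi)-np.pi
    print("jaw yaw",round(a,3),"roll",round(-np.degrees(d)/30,3),"unit dirs +Sx",np.round(M.T@(S(1,0,0)-S(0,0,0)),3),"+Sy",np.round(M.T@(S(0,1,0)-S(0,0,0)),3))
E
python3 - <<'E'
from h import *
go((.032,-.155,.195),-.01); st()
E
```

```text
now S [-0.1635 -0.3911  0.213 ] F [-0.5  0.4 -0.5] t 1.2
lin [ 0.03   0.034 -0.51 ]
jaw yaw -0.747 roll -1.176 unit dirs +Sx [-0.001  0.81  -0.586] +Sy [ 0.001 -0.586 -0.81 ]
t 1.2 q [-0.828 -0.048  1.618  0.     1.573 -0.081] p [ 0.3998 -0.3597  0.213 ] rv [ 1.735  0.759 -1.735] F [-0.5  0.4 -0.5] op 0.0928
[[-0.001  0.734 -0.679]
 [ 0.001 -0.679 -0.734]
 [-1.    -0.001 -0.   ]]
```

apply_moves:
  series:
    - {"jaw": -1,"linear": [0.0,0.007,-0.1],"roll": -0.25}
    - {"jaw": -1,"linear": [0.0,0.014,-0.2],"roll": -0.5}
    - {"jaw": -1,"linear": [0.0,0.02,-0.3],"roll": -0.75}
    - {"jaw": -1,"linear": [0.0,0.026,-0.38],"roll": -1}
    - {"jaw": -1,"linear": [0.0,0.03,-0.43],"roll": -1}
    - {"jaw": -1,"linear": [0.0,0.03,-0.43],"roll": -1}
    - {"jaw": -1,"linear": [0.0,0.03,-0.43],"roll": -1}

```text
t: 2.08
tool_pos: [0.5875, -0.1841, 0.2128]
orientation: [1.373, 1.096, -1.374]
force: [0.1, 0.4, -0.7]
opening: 0.0927
```

```bash
python3 - <<'E'
from h import *
go((.032,-.155,.195),-.01)
E
```

```text
now S [ 0.0016 -0.1941  0.2128] F [ 0.1  0.4 -0.7] t 2.08
lin [ 0.03   0.044 -0.07 ]
jaw yaw -0.225 roll -0.179 unit dirs +Sx [-0.002  0.995 -0.104] +Sy [ 0.001 -0.104 -0.995]
```

apply_moves:
  series:
    - {"jaw": -1,"linear": [0.02,0.025,-0.04],"roll": -0.18}
    - {"jaw": -1,"linear": [0.03,0.044,-0.07],"roll": -0.18}
    - {"jaw": -1,"linear": [0.03,0.044,-0.07],"roll": -0.18}
    - {"jaw": -1,"linear": [0.03,0.043,-0.08],"roll": -0.18}
    - {"jaw": -1,"linear": [0.03,0.042,-0.09],"roll": -0.18}
    - {"jaw": -1,"linear": [0.03,0.041,-0.1],"roll": -0.18}
    - {"jaw": -1,"linear": [0.03,0.04,-0.11],"roll": -0.18}
    - {"jaw": -1,"linear": [0.03,0.039,-0.12],"roll": -0.18}
    - {"jaw": -1,"linear": [0.03,0.038,-0.13],"roll": -0.18}
    - {"jaw": -1,"linear": [0.03,0.037,-0.14],"roll": -0.18}
    - {"jaw": -1,"linear": [0.03,0.036,-0.15],"roll": -0.18}
    - {"jaw": -1,"linear": [0.03,0.035,-0.16],"roll": -0.18}

```text
t: 3.58
tool_pos: [0.6294, -0.0948, 0.1947]
orientation: [1.304, 1.146, -1.306]
force: [0.3, -0.5, 1.0]
opening: 0.0928
```

```bash
python3 - <<'E'
from h import *
go((.032,-.06,.195),-.01); snap("scene","s2",(230,100,430,280),3.3)
E
```

```text
now S [ 0.0324 -0.1004  0.1947] F [ 0.3 -0.5  1. ] t 3.58
lin [-0.    -0.001 -0.067]
jaw yaw -0.131 roll 0.001 unit dirs +Sx [-0.002  1.    -0.01 ] +Sy [ 0.001 -0.01  -1.   ]
```

View pics/s2.png

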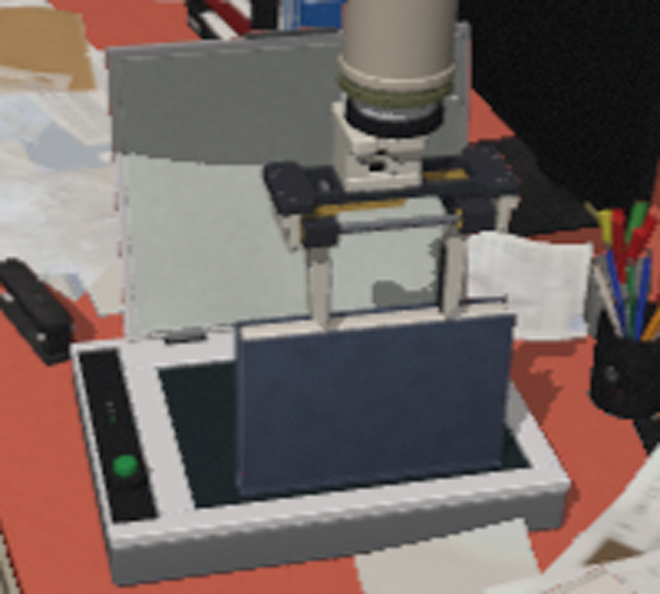

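```bash
python3 - <<'E'
from h import *
g=lambda P:np.round((proj("scene",P)-[230,100]+.5)*3.3-.5,0).tolist()
print("tips",g([S(-.02,-.1,.195),S(.085,-.1,.195),S(-.02,-.1,.22),S(-.02,-.1,.25)]))
print("book R face",g([S(-.083,-.102,.219),S(.147,-.102,.219),S(-.083,-.102,.059),S(.147,-.102,.059)]))
print("book L face",g([S(-.083,-.072,.219),S(.147,-.072,.219)]))
gi=lambda u,v:((u+.5)/3.3-.5+230,(v+.5)/3.3-.5+100)
for n,u,v,z in [("bN",241,492,.06),("bF",503,466,.06),("tNr",243,340,.219),("tFr",513,318,.219),("tNl",237,325,.219),("tFl",506,300,.219),("gNR",195,507,.06),("gFR",531,468,.06),("rNR",113,536,.062),("rFR",570,480,.062)]:
    print(n,np.round(toS(onz("scene",gi(u,v),z)),4))
E
```

```text
tips [[318.0, 356.0], [442.0, 343.0], [319.0, 331.0], [320.0, 299.0]]
book R face [[243.0, 341.0], [517.0, 311.0], [243.0, 499.0], [501.0, 466.0]]
book L face [[236.0, 321.0], [505.0, 293.0]]
bN [-0.0829 -0.0934  0.06  ]
bF [ 0.1488 -0.1031  0.06  ]
tNr [-0.0825 -0.1002  0.219 ]
tFr [ 0.1403 -0.1109  0.219 ]
tNl [-0.0829 -0.0774  0.219 ]
tFl [ 0.1438 -0.083   0.219 ]
gNR [-0.1248 -0.1056  0.06  ]
gFR [ 0.172  -0.1107  0.06  ]
rNR [-0.1975 -0.1319  0.062 ]
rFR [ 0.1983 -0.1361  0.062 ]
```

The fingertips look sunk into the book's top, but the force reads nearly zero. I'll nudge a little further and look from the top.

apply_moves:
  series:
    - {"jaw": -1,"linear": [0,0,-0.008]}
    - {"jaw": -1,"linear": [0,0,-0.016]}
    - {"jaw": -1,"linear": [0,0,-0.016]}

```text
invalid input
```

```bash
python3 - <<'E'
from h import *
go((.032,-.06,.195),-.01); snap("scene","s3",(280,130,410,250),5)
a=cv2.imread("pics/s3.png"); snap("top","t3",(290,120,390,270),4); b=cv2.imread("pics/t3.png")
h=600; b=b[:h]; c=np.zeros((h,0,3),np.uint8)
cv2.imwrite("pics/c3.png",cv2.resize(np.hstack([a[:600,:400],b]),None,fx=1,fy=1))
E
```

```text
now S [ 0.0324 -0.0996  0.1947] F [-0.   0.8 -0. ] t 3.62
lin [-0.    -0.001 -0.066]
jaw yaw -0.13 roll 0.002 unit dirs +Sx [-0.002  1.    -0.009] +Sy [ 0.001 -0.009 -1.   ]
```

View pics/c3.png

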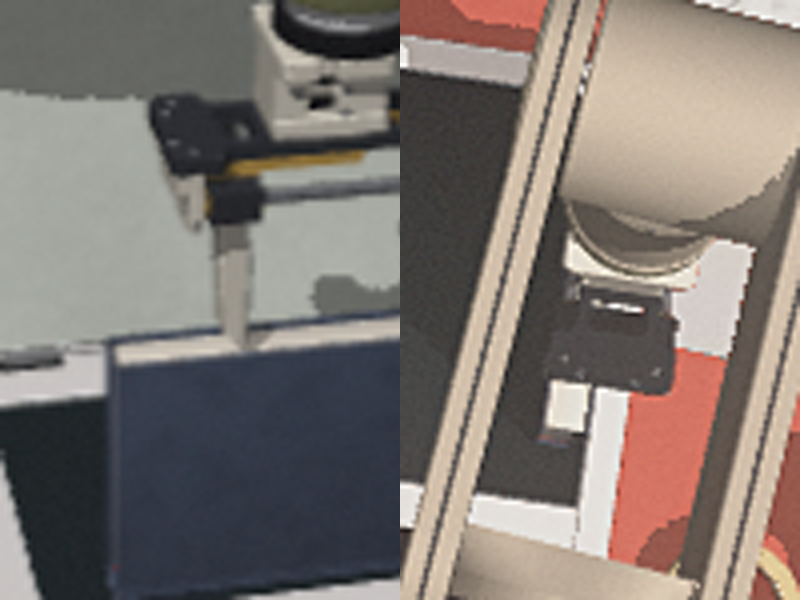

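apply_moves:
  series:
    - {"jaw": -1,"linear": [0,0,-0.008],"roll": 0}
    - {"jaw": -1,"linear": [0,0,-0.016],"roll": 0}
    - {"jaw": -1,"linear": [0,0,-0.016],"roll": 0}

```text
t: 4.1
tool_pos: [0.6307, -0.0849, 0.1948]
orientation: [1.304, 1.147, -1.305]
force: [1.0, -1.2, -0.1]
opening: 0.0929
```

```bash
python3 - <<'E'
from h import *
go((.032,-.06,.195),-.01); snap("scene","s4",(230,100,430,280),3.3)
print(proj("scene",[.177,-.573,.183]))
E
```

```text
now S [ 0.0325 -0.0904  0.1948] F [ 1.  -1.2 -0.1] t 4.1
lin [-0.    -0.001 -0.051]
jaw yaw -0.13 roll 0.003 unit dirs +Sx [-0.002  1.    -0.009] +Sy [ 0.001 -0.009 -1.   ]
[[205.04180146 403.65843119]]
```

View pics/s4.png

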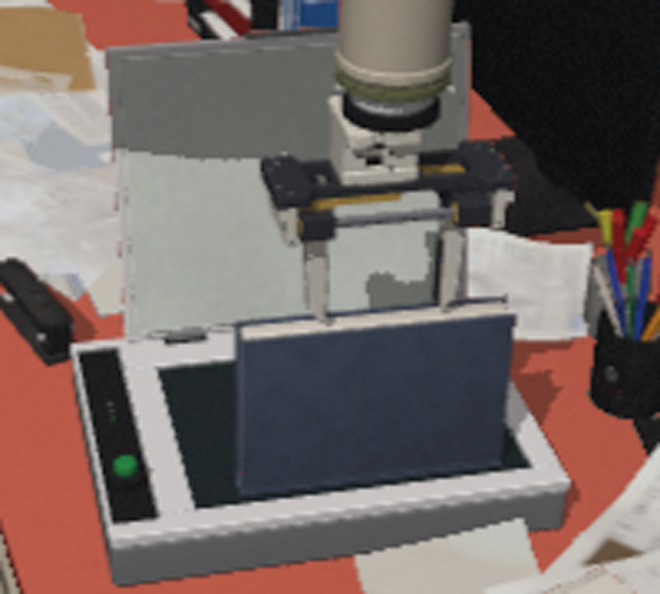

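```bash
python3 - <<'E'
from h import *
def P(n):
    K,r,t=cam(n); return K@np.c_[cv2.Rodrigues(r)[0],t]
for a,b in [((329,199),(331,230)),((329,199),(333,226)),((329,199),(331,225))]:
    X=cv2.triangulatePoints(P("scene"),P("top"),np.array(a,float),np.array(b,float)).ravel(); print(np.round(toS(X[:3]/X[3]),4))
print("expect finger tips near S(.032-.047.., -.0996,.195)")
print(proj("top",[S(-.018,-.0996,z) for z in(.195,.22,.25)]))
print(proj("scene",[S(-.018,-.0996,z) for z in(.195,.22,.25)]))
E
```

```text
[-0.045  -0.096   0.2223]
[-0.0407 -0.0978  0.2226]
[-0.039  -0.0926  0.219 ]
expect finger tips near S(.032-.047.., -.0996,.195)
[[339.4098837  204.43690098]
 [340.08855216 203.41214103]
 [340.94455455 202.11961456]]
[[326.84401837 207.51301713]
 [327.08858213 199.66620692]
 [327.38884243 190.03237728]]
```

The fingers appear to hover just above the book, since there is no force and the book hasn't moved. That means the tips are about 25 mm higher than the reported TCP. I'll back off, go lower and check where the tips are against the cover.

apply_moves:
  series:
    - {"jaw": -1,"linear": [-0.02,0,0.02],"roll": 0}
    - {"jaw": -1,"linear": [-0.02,0,0.07],"roll": 0}
    - {"jaw": -1,"linear": [-0.02,0,0.11],"roll": 0}
    - {"jaw": -1,"linear": [0.0,0,0.11],"roll": 0}
    - {"jaw": -1,"linear": [0.04,0,0.11],"roll": 0}
    - {"jaw": -1,"linear": [0.04,0,0.11],"roll": 0}
    - {"jaw": -1,"linear": [0.04,0,0.11],"roll": 0}

```text
t: 5.03
tool_pos: [0.6221, -0.1502, 0.171]
orientation: [1.304, 1.147, -1.305]
force: [0.8, 0.2, -0.1]
opening: 0.0926
```

```bash
python3 - <<'E'
from h import *
go((.032,-.06,.195),-.01); snap("scene","s5",(230,100,430,280),3.3)
g=lambda P:np.round((proj("scene",P)-[230,100]+.5)*3.3-.5,0).tolist()
p=toS(read_state()["tool_pos"]); print(g([S(p[0]+d,p[1],p[2]) for d in(-.047,-.06,.047,.06)]), g([S(p[0]+d,p[1],p[2]+.025) for d in(-.047,-.06,.047,.06)]))
E
```

```text
now S [ 0.0319 -0.1563  0.171 ] F [ 0.8  0.2 -0.1] t 5.03
lin [-0.04  -0.001 -0.161]
jaw yaw -0.129 roll 0.003 unit dirs +Sx [-0.002  1.    -0.008] +Sy [ 0.001 -0.008 -1.   ]
[[341.0, 419.0], [325.0, 421.0], [454.0, 405.0], [470.0, 404.0]] [[342.0, 393.0], [326.0, 395.0], [456.0, 380.0], [472.0, 378.0]]
```

View pics/s5.png

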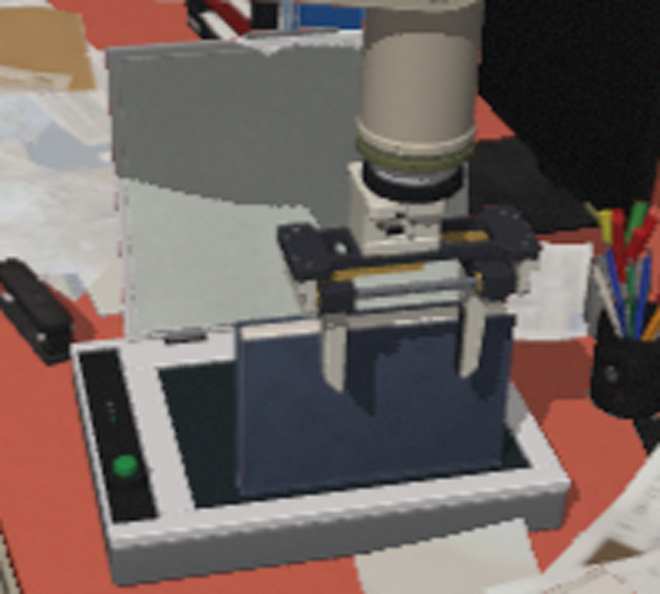

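The tips project at (335,392) and (467,377), exactly 25 mm above the reported TCP. So true z is reported z + 0.025, and I'll use that from here. The fingers now sit in front of the back cover near its top, ready to push.

apply_moves:
  series:
    - {"jaw": -1,"linear": [0,0,-0.025],"roll": 0.04}
    - {"jaw": -1,"linear": [0,0,-0.045],"roll": 0.04}
    - {"jaw": -1,"linear": [0,0,-0.06],"roll": 0.04}
    - {"jaw": -1,"linear": [0,0,-0.07],"roll": 0.04}
    - {"jaw": -1,"linear": [0,0,-0.08],"roll": 0.04}
    - {"jaw": -1,"linear": [0,0,-0.09],"roll": 0.04}
    - {"jaw": -1,"linear": [0,0,-0.1],"roll": 0.04}
    - {"jaw": -1,"linear": [0,0,-0.11],"roll": 0.04}
    - {"jaw": -1,"linear": [0,0,-0.12],"roll": 0.04}
    - {"jaw": -1,"linear": [0,0,-0.13],"roll": 0.04}
    - {"jaw": -1,"linear": [0,0,-0.14],"roll": 0.04}
    - {"jaw": -1,"linear": [0,0,-0.15],"roll": 0.04}
    - {"jaw": -1,"linear": [0,0,-0.15],"roll": 0.04}

```text
t: 6.7
tool_pos: [0.6342, -0.0606, 0.1717]
orientation: [1.319, 1.135, -1.319]
force: [-0.4, -0.6, -0.2]
opening: 0.0928
```

```bash
python3 - <<'E'
from h import *
go((.032,-.06,.195),-.01); snap("scene","s6",(230,100,430,280),3.3)
E
```

```text
now S [ 0.0331 -0.0659  0.1717] F [-0.4 -0.6 -0.2] t 6.7
lin [-0.039 -0.002 -0.01 ]
jaw yaw -0.15 roll -0.036 unit dirs +Sx [-0.001  1.    -0.029] +Sy [ 0.    -0.029 -1.   ]
```

View pics/s6.png

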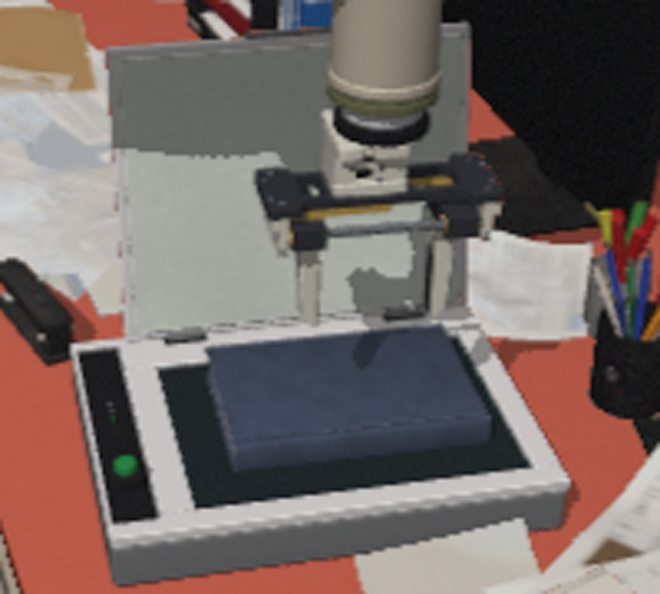

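Toppled. The back cover's corners are at about (231,444), (488,415), (448,327) and (207,350). I'll check whether it is wholly on the glass.

```bash
python3 - <<'E'
from h import *
gi=lambda u,v:((u+.5)/3.3-.5+230,(v+.5)/3.3-.5+100)
for u,v,z in[(231,444,.089),(488,415,.089),(448,327,.089),(207,350,.089),(234,469,.06),(492,440,.06)]: print(np.round(toS(onz("scene",gi(u,v),z)),4))
E
```

```text
[-0.0855 -0.0627  0.089 ]
[ 0.145  -0.0656  0.089 ]
[0.1532 0.08   0.089 ]
[-0.0796  0.0856  0.089 ]
[-0.0826 -0.0606  0.06  ]
[ 0.1515 -0.0647  0.06  ]
```

apply_moves:
  series:
    - {"jaw": -1,"linear": [-0.08,0,0],"roll": 0}
    - {"jaw": -1,"linear": [-0.16,0,0],"roll": 0}
    - {"jaw": -1,"linear": [-0.24,0,0],"roll": 0}
    - {"jaw": -1,"linear": [-0.32,0,0],"roll": 0}
    - {"jaw": -1,"linear": [-0.38,-0.03,0],"roll": 0}
    - {"jaw": -1,"linear": [-0.38,-0.055,0],"roll": 0}
    - {"jaw": -1,"linear": [-0.38,-0.055,0],"roll": 0}

```text
t: 7.62
tool_pos: [0.6015, -0.0563, 0.4009]
orientation: [1.32, 1.133, -1.318]
force: [0.4, -0.5, -0.2]
opening: 0.0933
```

```bash
python3 - <<'E'
from h import *
go((0,.29,.395),0); st()
def P(n):
    K,r,t=cam(n); return K@np.c_[cv2.Rodrigues(r)[0],t]
f=lambda u,v:((u+.5)/3-.5+190,(v+.5)/3-.5+80)
gi=lambda u,v:((u+.5)/3.3-.5+230,(v+.5)/3.3-.5+100)
for a,b in [((108,47),(30,462)),((468,23),(105,25)),((108,47),(17,462)),((468,23),(98,22))]:
    X=cv2.triangulatePoints(P("scene"),P("top"),np.array(gi(*a)),np.array(f(*b))).ravel(); print(np.round(toS(X[:3]/X[3]),4))
E
```

```text
now S [ 1.000e-04 -6.550e-02  4.009e-01] F [ 0.4 -0.5 -0.2] t 7.62
lin [ 0.01  -0.018 -0.592]
jaw yaw -0.15 roll -0.056 unit dirs +Sx [ 0.001  1.    -0.029] +Sy [ 0.    -0.029 -1.   ]
t 7.62 q [-0.178  0.164  1.058  0.     1.918 -0.028] p [ 0.6015 -0.0563  0.4009] rv [ 1.32   1.133 -1.318] F [ 0.4 -0.5 -0.2] op 0.0933
[[ 0.001  0.989 -0.15 ]
 [-0.    -0.15  -0.989]
 [-1.     0.001 -0.   ]]
[-0.1446  0.2039  0.3463]
[0.1939 0.2071 0.3427]
[-0.1446  0.2142  0.342 ]
[0.1963 0.2135 0.3399]
```

apply_moves:
  series:
    - {"jaw": -1,"linear": [0,0,-0.08],"roll": 0}
    - {"jaw": -1,"linear": [0,0,-0.16],"roll": 0}
    - {"jaw": -1,"linear": [0,0,-0.24],"roll": 0}
    - {"jaw": -1,"linear": [0,0,-0.32],"roll": 0}
    - {"jaw": -1,"linear": [0,-0.01,-0.4],"roll": 0}
    - {"jaw": -1,"linear": [0,-0.018,-0.48],"roll": 0}
    - {"jaw": -1,"linear": [0,-0.018,-0.54],"roll": 0}
    - {"jaw": -1,"linear": [0,-0.018,-0.59],"roll": 0}
    - {"jaw": -1,"linear": [0,-0.018,-0.59],"roll": 0}
    - {"jaw": -1,"linear": [0,-0.018,-0.59],"roll": 0}
    - {"jaw": -1,"linear": [0,-0.018,-0.59],"roll": 0}

```text
t: 9.0
tool_pos: [0.644, 0.2942, 0.401]
orientation: [1.32, 1.132, -1.319]
force: [0.5, 0.2, 0.4]
opening: 0.0931
```

```bash
python3 - <<'E'
from h import *
go((0,.285,.275),0)
E
```

```text
now S [0.     0.2875 0.401 ] F [0.5 0.2 0.4] t 9.0
lin [ 0.21  -0.     0.004]
jaw yaw -0.152 roll -0.058 unit dirs +Sx [ 0.001  1.    -0.031] +Sy [-0.    -0.031 -1.   ]
```

apply_moves:
  series:
    - {"jaw": -1,"linear": [0.07,0,0],"roll": 0}
    - {"jaw": -1,"linear": [0.14,0,0],"roll": 0}
    - {"jaw": -1,"linear": [0.2,0,0],"roll": 0}
    - {"jaw": -1,"linear": [0.21,0,0.03],"roll": 0}
    - {"jaw": -1,"linear": [0.21,0,0.06],"roll": 0}
    - {"jaw": -1,"linear": [0.21,0,0.09],"roll": 0}
    - {"jaw": -1,"linear": [0.21,0,0.115],"roll": 0}
    - {"jaw": -1,"linear": [0.21,0,0.14],"roll": 0}
    - {"jaw": -1,"linear": [0.215,0,0.165],"roll": 0}
    - {"jaw": -1,"linear": [0.22,0,0.19],"roll": 0}
    - {"jaw": -1,"linear": [0.22,0,0.216],"roll": 0}
    - {"jaw": -1,"linear": [0.225,0,0.24],"roll": 0}
    - {"jaw": -1,"linear": [0.23,0,0.265],"roll": 0}
    - {"jaw": -1,"linear": [0.235,0,0.29],"roll": 0}
    - {"jaw": -1,"linear": [0.24,0,0.31],"roll": 0}
    - {"jaw": -1,"linear": [0.24,0,0.327],"roll": 0}

```text
t: 11.0
tool_pos: [0.614, 0.0993, 0.2562]
orientation: [1.32, 1.133, -1.32]
force: [0.8, 1.8, 0.1]
opening: 0.0927
```

```bash
python3 - <<'E'
from h import *
go((0,.05,.239),0); snap("scene","s7",(170,60,450,280),2.7)
E
```

```text
now S [-0.0062  0.0904  0.2562] F [0.8 1.8 0.1] t 11.0
lin [0.029 0.012 0.067]
jaw yaw -0.152 roll -0.059 unit dirs +Sx [-0.     1.    -0.031] +Sy [-0.    -0.031 -1.   ]
```

View pics/s7.png

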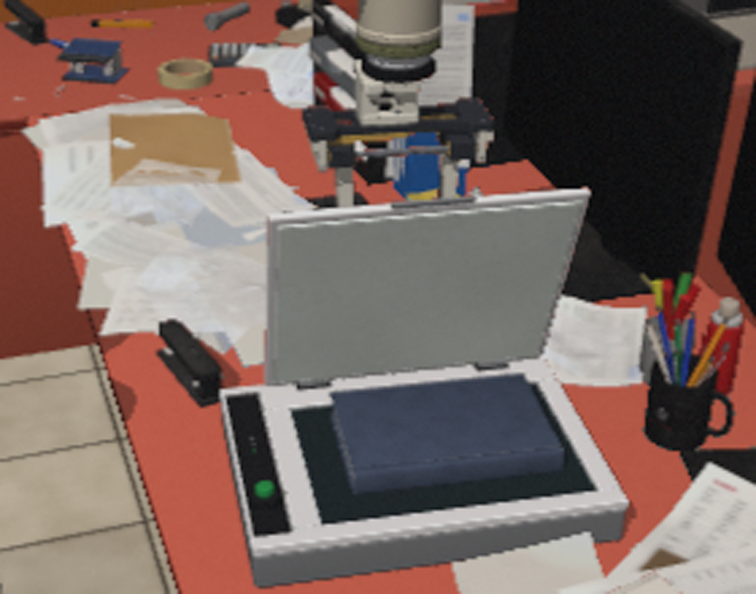

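apply_moves:
  series:
    - {"jaw": -1,"linear": [0.009,0.002,0.022],"roll": 0}
    - {"jaw": -1,"linear": [0.018,0.002,0.045],"roll": 0}
    - {"jaw": -1,"linear": [0.028,0.003,0.067],"roll": 0}
    - {"jaw": -1,"linear": [0.042,0.003,0.088],"roll": 0}
    - {"jaw": -1,"linear": [0.056,0.004,0.108],"roll": 0}
    - {"jaw": -1,"linear": [0.072,0.004,0.129],"roll": 0}
    - {"jaw": -1,"linear": [0.09,0.005,0.147],"roll": 0}
    - {"jaw": -1,"linear": [0.107,0.005,0.164],"roll": 0}
    - {"jaw": -1,"linear": [0.125,0.006,0.181],"roll": 0}
    - {"jaw": -1,"linear": [0.145,0.006,0.194],"roll": 0}
    - {"jaw": -1,"linear": [0.165,0.007,0.207],"roll": 0}
    - {"jaw": -1,"linear": [0.165,0.007,0.207],"roll": 0}

```text
t: 12.55
tool_pos: [0.5984, -0.0258, 0.1559]
orientation: [1.319, 1.134, -1.324]
force: [0.1, 0.8, 0.3]
opening: 0.0932
```

```bash
python3 - <<'E'
from h import *
go((0,-.03,.08),0)
E
```

```text
now S [-0.0066 -0.0356  0.1559] F [0.1 0.8 0.3] t 12.55
lin [ 0.127  0.011 -0.01 ]
jaw yaw -0.153 roll -0.062 unit dirs +Sx [-0.002  0.999 -0.032] +Sy [-0.001 -0.032 -0.999]
```

apply_moves:
  series:
    - {"jaw": -1,"linear": [0.015,0.01,0],"roll": 0}
    - {"jaw": -1,"linear": [0.03,0.01,0],"roll": 0}
    - {"jaw": -1,"linear": [0.042,0.01,0],"roll": 0}
    - {"jaw": -1,"linear": [0.054,0.01,0],"roll": 0}
    - {"jaw": -1,"linear": [0.066,0.01,0],"roll": 0}
    - {"jaw": -1,"linear": [0.078,0.01,0],"roll": 0}
    - {"jaw": -1,"linear": [0.085,0.01,0],"roll": 0}
    - {"jaw": -1,"linear": [0.09,0.01,0],"roll": 0}
    - {"jaw": -1,"linear": [0.09,0.01,0],"roll": 0}

```text
t: 13.68
tool_pos: [0.6038, -0.0265, 0.1014]
orientation: [1.319, 1.135, -1.324]
force: [0.3, -0.0, -0.0]
opening: 0.0928
```

```bash
python3 - <<'E'
from h import *
go((0.025,-.03,.08),0)
E
```

```text
now S [-0.0012 -0.0357  0.1014] F [ 0.3 -0.  -0. ] t 13.68
lin [ 0.036  0.043 -0.011]
jaw yaw -0.153 roll -0.061 unit dirs +Sx [-0.003  0.999 -0.032] +Sy [-0.001 -0.032 -0.999]
```

apply_moves:
  series:
    - {"jaw": -1,"linear": [0.004,0.02,0],"roll": 0}
    - {"jaw": -1,"linear": [0.008,0.04,0],"roll": 0}
    - {"jaw": -1,"linear": [0.012,0.04,0],"roll": 0}
    - {"jaw": -1,"linear": [0.016,0.04,0],"roll": 0}
    - {"jaw": -1,"linear": [0.02,0.04,0],"roll": 0}
    - {"jaw": -1,"linear": [0.024,0.04,0],"roll": 0}
    - {"jaw": -1,"linear": [0.028,0.04,0],"roll": 0}
    - {"jaw": -1,"linear": [0.028,0.04,0],"roll": 0}

```text
t: 14.68
tool_pos: [0.6271, -0.0301, 0.0842]
orientation: [1.319, 1.135, -1.324]
force: [0.6, -0.2, -0.8]
opening: 0.0935
```

```bash
python3 - <<'E'
from h import *
go((0.025,-.03,.08),0)
E
```

```text
now S [ 0.0224 -0.0364  0.0842] F [ 0.6 -0.2 -0.8] t 14.68
lin [ 0.007  0.004 -0.011]
jaw yaw -0.153 roll -0.061 unit dirs +Sx [-0.004  0.999 -0.032] +Sy [-0.001 -0.032 -0.999]
```

apply_moves:
  series:
    - {"jaw": -1,"linear": [0.003,0,0],"roll": 0}
    - {"jaw": -1,"linear": [0.006,0,0],"roll": 0}
    - {"jaw": -1,"linear": [0.009,0,0],"roll": 0}
    - {"jaw": -1,"linear": [0.012,0,0],"roll": 0}
    - {"jaw": -1,"linear": [0.012,0,0],"roll": 0}

```text
t: 15.3
tool_pos: [0.6268, -0.03, 0.0766]
orientation: [1.319, 1.136, -1.325]
force: [0.0, 0.1, 0.0]
opening: 0.093
```

```bash
python3 - <<'E'
from h import *
go((0.025,-.03,.08),0); snap("scene","s8",(230,100,430,280),3.3)
E
```

```text
now S [ 0.0221 -0.0364  0.0766] F [0.  0.1 0. ] t 15.3
lin [-0.006  0.004 -0.011]
jaw yaw -0.153 roll -0.061 unit dirs +Sx [-0.005  0.999 -0.032] +Sy [-0.001 -0.032 -0.999]
```

View pics/s8.png

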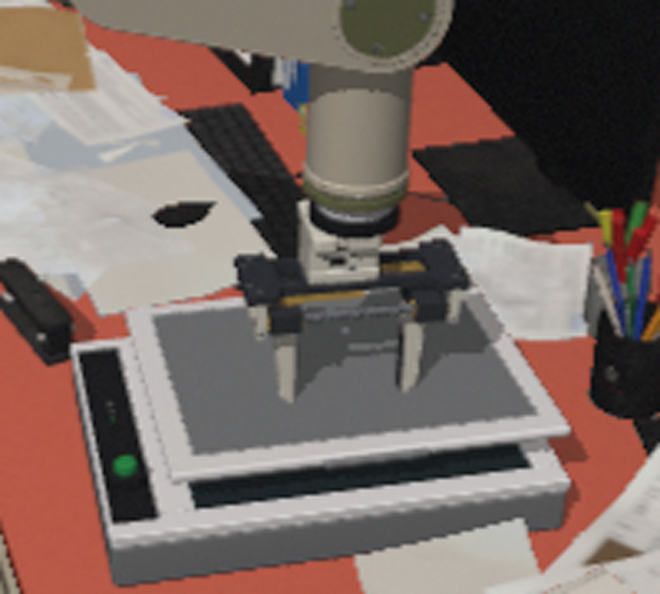

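```bash
python3 - <<'E'
from h import *
g=lambda P:np.round((proj("scene",P)-[230,100]+.5)*3.3-.5,0).tolist()
for z in(.095,.105,.115,.125,.135): print(z,"free",g([S(-.148,-.13,z),S(.198,-.13,z)]),"hinge side",g([S(-.148,.152,z),S(.198,.152,z)]),"tips",g([S(.0221-.055,-.0364,z),S(.0221+.055,-.0364,z)]))
E
```

```text
0.095 free [[171.0, 495.0], [571.0, 445.0]] hinge side [[124.0, 315.0], [470.0, 279.0]] tips [[284.0, 414.0], [405.0, 400.0]]
0.105 free [[171.0, 486.0], [573.0, 436.0]] hinge side [[124.0, 306.0], [471.0, 270.0]] tips [[284.0, 404.0], [406.0, 390.0]]
0.115 free [[171.0, 476.0], [574.0, 426.0]] hinge side [[123.0, 297.0], [472.0, 262.0]] tips [[285.0, 395.0], [407.0, 381.0]]
0.125 free [[171.0, 466.0], [575.0, 417.0]] hinge side [[123.0, 288.0], [472.0, 253.0]] tips [[285.0, 386.0], [407.0, 372.0]]
0.135 free [[170.0, 456.0], [577.0, 407.0]] hinge side [[122.0, 279.0], [473.0, 244.0]] tips [[285.0, 376.0], [408.0, 362.0]]
```

The lid is nearly down. Its free edge is at about z = 0.115 and its hinge side about 0.10, and the tips are just above it without touching. I'll press down until I feel about 10 N.

apply_moves:
  series:
    - {"jaw": -1,"linear": [0.002,0,0.02],"roll": 0}
    - {"jaw": -1,"linear": [0.004,0,0.03],"roll": 0}
    - {"jaw": -1,"linear": [0.006,0,0.03],"roll": 0}
    - {"jaw": -1,"linear": [0.006,0,0.03],"roll": 0}

```text
t: 15.85
tool_pos: [0.624, -0.0479, 0.0729]
orientation: [1.319, 1.136, -1.325]
force: [0.0, -0.1, -0.4]
opening: 0.093
```

apply_moves:
  series:
    - {"jaw": -1,"linear": [0.002,0,0],"roll": 0}
    - {"jaw": -1,"linear": [0.004,0,0],"roll": 0}
    - {"jaw": -1,"linear": [0.006,0,0],"roll": 0}
    - {"jaw": -1,"linear": [0.006,0,0],"roll": 0}

```text
t: 16.35
tool_pos: [0.6241, -0.0478, 0.0696]
orientation: [1.319, 1.136, -1.325]
force: [-1.0, -0.4, 2.2]
opening: 0.0929
```

Contact. I'll press a little harder.

apply_moves:
  series:
    - {"jaw": -1,"linear": [0.002,0,0],"roll": 0}
    - {"jaw": -1,"linear": [0.004,0,0],"roll": 0}
    - {"jaw": -1,"linear": [0.004,0,0],"roll": 0}

```text
t: 16.73
tool_pos: [0.6243, -0.0478, 0.0694]
orientation: [1.319, 1.135, -1.324]
force: [-9.4, 0.9, 15.7]
opening: 0.0925
```

apply_moves:
  series:
    - {"jaw": -1,"linear": [-0.03,0,0],"roll": 0}
    - {"jaw": 0,"linear": [-0.1,0,0],"roll": 0}
    - {"jaw": 1,"linear": [-0.16,0,0],"roll": 0}
    - {"jaw": 1,"linear": [-0.2,-0.05,0],"roll": 0}
    - {"jaw": 1,"linear": [-0.2,-0.12,0],"roll": 0}
    - {"jaw": 1,"linear": [-0.2,-0.19,0],"roll": 0}
    - {"jaw": 1,"linear": [-0.2,-0.26,0],"roll": 0}
    - {"jaw": 1,"linear": [-0.2,-0.3,0],"roll": 0}
    - {"jaw": 1,"linear": [-0.2,-0.3,0],"roll": 0}
    - {"jaw": 1,"linear": [-0.2,-0.3,0],"roll": 0}
    - {"jaw": 1,"linear": [-0.2,-0.3,0],"roll": 0}
    - {"jaw": 1,"linear": [-0.2,-0.3,0],"roll": 0}

```text
t: 18.23
tool_pos: [0.4472, -0.0204, 0.1898]
orientation: [1.319, 1.136, -1.325]
force: [1.0, 0.2, -0.1]
opening: 0.0005
```

```bash
python3 - <<'E'
from h import *
b=toS([.4276,-.0284,.064]); print("btn S",b)
go((b[0],b[1],.05),0); snap("scene","s9",(230,150,430,290),4)
g=lambda P:np.round((proj("scene",P)-[230,150]+.5)*4-.5,0).tolist()
for z in(.095,.105,.115): print(z,"free",g([S(-.148,-.13,z),S(.198,-.13,z)]),"hinge side",g([S(-.148,.152,z),S(.198,.152,z)]))
for z in(.06,.066,.072): print(z,"btn",g([S(b[0],b[1],z)]))
p=toS(read_state()["tool_pos"])
for d in(0,.025,.035): print("tip",d,g([S(p[0],p[1],p[2]+d)]))
E
```

```text
btn S [-0.17588126 -0.0588601   0.064     ]
now S [-0.1574 -0.0485  0.1898] F [ 1.   0.2 -0.1] t 18.23
lin [ 0.233 -0.029  0.018]
jaw yaw -0.153 roll -0.062 unit dirs +Sx [-0.004  0.999 -0.032] +Sy [-0.001 -0.032 -0.999]
0.095 free [[208.0, 401.0], [693.0, 340.0]] hinge side [[150.0, 182.0], [570.0, 138.0]]
0.105 free [[208.0, 389.0], [694.0, 328.0]] hinge side [[150.0, 171.0], [571.0, 128.0]]
0.115 free [[207.0, 377.0], [696.0, 317.0]] hinge side [[149.0, 160.0], [572.0, 117.0]]
0.06 btn [[154.0, 383.0]]
0.066 btn [[154.0, 376.0]]
0.072 btn [[153.0, 370.0]]
tip 0 [[171.0, 219.0]]
tip 0.025 [[170.0, 188.0]]
tip 0.035 [[170.0, 176.0]]
```

View pics/s9.png

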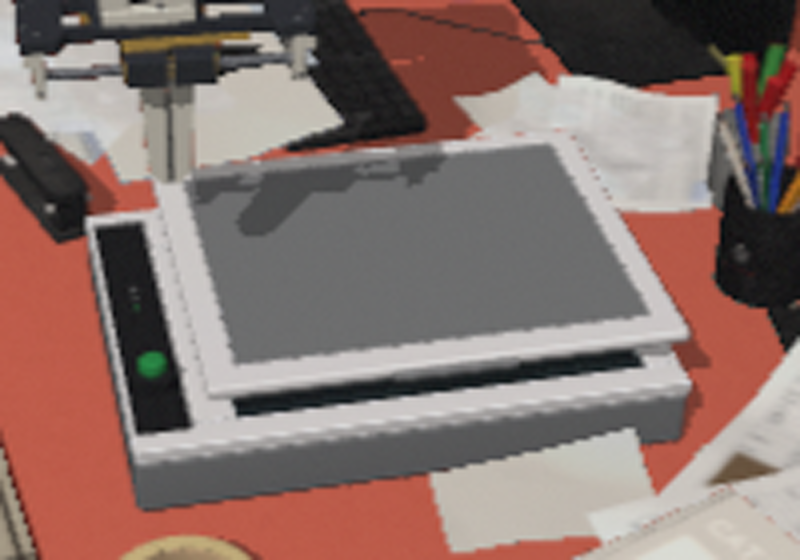

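The lid now lies level, with all its visible outer corners at about z = 0.104. The button top is at (152,363) in this crop. I'll triangulate it.

```bash
python3 - <<'E'
from h import *
def P(n):
    K,r,t=cam(n); return K@np.c_[cv2.Rodrigues(r)[0],t]
f=lambda u,v:((u+.5)/3-.5+190,(v+.5)/3-.5+80)
a=((152.5)/4-.5+230,(363.5)/4-.5+150)
X=cv2.triangulatePoints(P("scene"),P("top"),np.array(a),np.array(f(374,547))).ravel(); b=toS(X[:3]/X[3]); print(np.round(b,4))
go((b[0],b[1],b[2]-.015),0)
E
```

```text
[-0.1761 -0.0585  0.0777]
now S [-0.1575 -0.0485  0.1898] F [ 0.1 -0.1  0.4] t 18.27
lin [ 0.212 -0.03   0.017]
jaw yaw -0.153 roll -0.062 unit dirs +Sx [-0.004  0.999 -0.032] +Sy [-0.001 -0.032 -0.999]
```

apply_moves:
  series:
    - {"jaw": 1,"linear": [0.05,-0.03,0.017],"roll": 0}
    - {"jaw": 1,"linear": [0.12,-0.03,0.017],"roll": 0}
    - {"jaw": 1,"linear": [0.18,-0.03,0.017],"roll": 0}
    - {"jaw": 1,"linear": [0.21,-0.03,0.017],"roll": 0}
    - {"jaw": 1,"linear": [0.22,-0.03,0.017],"roll": 0}
    - {"jaw": 1,"linear": [0.22,-0.03,0.017],"roll": 0}

```text
t: 19.02
tool_pos: [0.4273, -0.0278, 0.0581]
orientation: [1.319, 1.136, -1.325]
force: [-0.3, 0.8, 0.3]
opening: 0.0003
```

apply_moves:
  series:
    - {"jaw": 1,"linear": [0.004,0,0],"roll": 0}
    - {"jaw": 1,"linear": [0.008,0,0],"roll": 0}
    - {"jaw": 1,"linear": [0.012,0,0],"roll": 0}
    - {"jaw": 1,"linear": [0.012,0,0],"roll": 0}

```text
t: 19.52
tool_pos: [0.4272, -0.0277, 0.0507]
orientation: [1.319, 1.136, -1.325]
force: [-0.2, -0.1, 0.2]
opening: 0.0006
```

apply_moves:
  series:
    - {"jaw": 1,"linear": [0.004,0,0],"roll": 0}
    - {"jaw": 1,"linear": [0.008,0,0],"roll": 0}
    - {"jaw": 1,"linear": [0.008,0,0],"roll": 0}

```text
t: 19.9
tool_pos: [0.4273, -0.0278, 0.046]
orientation: [1.319, 1.136, -1.325]
force: [0.1, 1.0, 2.2]
opening: 0.0007
```

apply_moves:
  series:
    - {"jaw": 1,"linear": [0.004,0,0],"roll": 0}
    - {"jaw": 1,"linear": [0.006,0,0],"roll": 0}
    - {"jaw": 1,"linear": [0.006,0,0],"roll": 0}

```text
t: 20.27
tool_pos: [0.4274, -0.0278, 0.0431]
orientation: [1.319, 1.136, -1.325]
force: [-4.0, 1.2, 9.7]
opening: 0.0006
```

apply_moves:
  series:
    - {"jaw": 1,"linear": [0.002,0,0],"roll": 0}
    - {"jaw": 1,"linear": [0.002,0,0],"roll": 0}

```text
t: 20.52
tool_pos: [0.4275, -0.0278, 0.0431]
orientation: [1.318, 1.136, -1.325]
force: [-7.1, 1.7, 16.5]
opening: 0.0004
```

apply_moves:
  series:
    - {"jaw": 1,"linear": [-0.02,0,0],"roll": 0}
    - {"jaw": 1,"linear": [-0.1,0,0],"roll": 0}
    - {"jaw": 1,"linear": [-0.2,0,0],"roll": 0}
    - {"jaw": 1,"linear": [-0.28,0,0],"roll": 0}
    - {"jaw": 1,"linear": [-0.28,0,0],"roll": 0}
    - {"jaw": 1,"linear": [-0.28,0,0],"roll": 0}

```text
t: 21.28
tool_pos: [0.428, -0.0277, 0.2105]
orientation: [1.318, 1.136, -1.325]
force: [-0.4, 0.6, -0.4]
opening: 0.0005
```

```bash
python3 - <<'E'
from h import *
a=cv2.imread("pics/s9.png"); snap("scene","s10",(230,150,430,290),4); b=cv2.imread("pics/s10.png")
d=cv2.absdiff(a,b).max(2)
for n,(x0,y0,x1,y1) in dict(freeedge=(200,300,760,430),hinge_far=(480,110,620,220),button=(120,330,190,440)).items(): print(n,(d[y0:y1,x0:x1]>60).mean())
m=lambda i:np.argwhere((i[...,1]>i[...,2].astype(int)+50)&(i[...,1]>i[...,0].astype(int)+20))[:,::-1].mean(0)
print(m(a[330:440,100:200]),m(b[330:440,100:200]))
close_job()
E
```

```text
freeedge 0.0
hinge_far 0.0
button 0.0
[51.3044316  33.46242775] [51.22762646 33.44747082]
the job is handed in; nothing more can be done
```

I toppled the navy catalogue, closed the lid on it, pressed the start button to its stop and released it. I handed the job in at about 21 s of the 64 s allowed, with the arm clear of everything.

- **Catalogue:** it lies front cover down, wholly on the glass. Before the lid closed I measured it at x −83 to +150 mm and y about −68 to +92 mm. The glass runs from −125 to +175 mm and ±110 mm in the same axes.
- **Lid:** it came to rest slightly tilted, so I pressed its free half with about 16 N, 1 N over the 5–15 N range. The last picture I viewed shows its visible outer corners at about 0.104 m, which is level for a 30 mm book.
- **Start button:** resistance built over about 5 mm of travel, then stopped hard at 16.5 N, well above the 4 N needed. After release the button was back in its original place, and the lid's free edge and far hinge corner had not moved.

**Disagreement:** the fingertips sit about 25–35 mm higher than the reported TCP. My first push therefore passed over the catalogue without touching it. I checked this in the pictures and corrected for it, relying on force for the final contacts.

I did not measure the mug, red and grey catalogues or stapler again at the end. My planned moves did not touch them, and no unexpected force showed at the end of any move.

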